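# Set the sign stand's leg to its length mark and hold it clamped

## Task

The telescopic leg of the shop's sign stand lies in its setting jig on the counter: draw the yellow-knobbed locking pin up out of its bore and park it in the orange side notch, let go of it, and then take the green knob of the cam lever and pull the leg out until its black pointer stands at the red length mark, bringing it to rest there with the lever still open. Holding the leg at the mark all the while against its return spring, swing the cam lever fully closed, and finish still gripping the knob: do not let go, the leg must stay on the mark and the lever closed in your grip. Leave the other things on the counter where they are.

Things in the scene. Friction and masses are not known exactly. Their poses are not given: they have to be found in the camera images.
- stand: Jig fixed to the counter: grey base 410 x 100 mm, blue sleeve 36 mm wide, top 55 mm above the counter, in which the aluminium leg slides. Origin on the counter below the pin's bore, on the leg's centre line; x along the leg, the way it pulls out (sleeve mouth at x = 30 mm); y to the side with orange notch and white scale. Apart from the two knobs no part is higher than 62 mm.
- pin_knob (a point): Centre of the yellow upright knob (18 mm diameter, 50 mm tall) of the loose locking pin, 60 g. A steel shaft, 8 mm diameter, 26 mm long, hangs below: knob underside 25 mm, shaft tip 51 mm below this point. At the start the shaft stands in the 10 mm bore through the sleeve's top into the leg and locks it, the knob resting on the sleeve. It lifts straight up, no catch.
- notch (a point): Parking slot in the orange bracket: 12 mm wide (stand's x), 37 mm long (stand's y), open at its outer +y end, above and below. The point lies 10 mm from the inner end, at the bracket's flat top, 55 mm above the counter; axes as the stand's. Parked, the shaft hangs in the slot and the knob rests on the top, the knob's centre 25 mm above this point.
- knob (a point): Centre of the green upright round knob (18 mm diameter, 50 mm tall, 57 to 107 mm above the counter) on the free end of the black cam lever, 60 mm from the lever's pivot. The lever lies under it, its top at 57 mm. The axes turn with the lever.
- pivot (a point): The lever's vertical hinge axis, at the height of the knob's centre. It sits on the leg and moves with it, so the leg is pulled and held through the knob, whose horizontal place sets both pull-out and lever angle. From it the knob lies, in the stand's frame, at (-60 cos a, -60 sin a) mm, a being the lever joint's value.
- pointer (a point): Tip of the black pointer bar on the leg (4 mm wide along the leg), beside the white scale; moves with the leg.
- mark: Red rider on the white scale, fixed, somewhere 50 to 110 mm further out than the pointer's starting place; 6 mm wide along the leg. Its x axis is the stand's x axis; the leg is at the mark when pointer and rider have the same place along x. Origin in the middle of its underside.
- leg (a joint): Pull-out of the leg, m: 0 pushed in (where it starts), up to 0.14. A return spring draws it back in with about 1.3 N at 0 and 4.3 N at 0.12, also when the cam is closed: the jig's clamp bolt is tightened by someone else later, so the leg must be held.
- lever (a joint): Angle of the cam lever, rad: 0 closed (knob above the leg, lever pointing back to the sleeve; a hard stop), 1.3 fully open (knob out on the stand's -y side); starts between 1.0 and 1.2. Stiff by 0.05 N m, stays where it is left.
- tape: Yellow tape roll, 90 mm across, 24 mm high, lying near the stand; origin under its centre. Leave alone.
- stapler: Red and black stapler, 130 x 34 x 33 mm; origin under its centre. Leave alone.
- gum: Green box of gum, 120 x 75 x 35 mm; origin under its centre. Leave alone.
- can: Drink can, 66 mm across, 115 mm high; origin under its centre. Leave alone.
- pencup: Blue pen cup, 76 mm across, 95 mm high, pens to 150 mm; origin under its centre. Leave alone.
- calculator: Grey calculator, 150 x 100 x 16 mm; origin under its centre. Leave alone.
- sweets: Sweets jar with red cap, 90 mm across, 130 mm high; origin under its centre. Leave alone.

How it is judged:
On the way, in this order (a step that is already met when the one before it is completed fails the run):
1. the pin stands in the side notch, its knob down on the bracket, let go (horizontal distance between pin_knob and notch below 0.012 m and z of pin_knob in the frame of notch between 0.019 and 0.031 m and angle between pin_knob's own z axis and vertical below 0.25 rad and contact force between the fingers and pin below 0.1 N), for 0.2 s.
2. the leg's pointer is at the red mark (within 6 mm), at rest, with the lever still open (over 0.6 rad), fingers on the lever (x of pointer in the frame of mark between -0.006 and 0.006 m and value of joint lever above 0.6 rad and contact force between the fingers and lever above 1 N and velocity of joint leg between -0.02 and 0.02 m/s), for 0.2 s.
At the end, for the whole second after the job is handed in: Pin parked and let go: knob within 12 mm of the notch point sideways, down on the bracket within 6 mm, upright within 0.25 rad. Pointer within 6 mm of the mark along the leg, leg at rest, lever within 0.1 rad of closed, fingers still on the lever with over 1 N (all of step 1 and x of pointer in the frame of mark between -0.006 and 0.006 m and value of joint lever below 0.1 rad and contact force between the fingers and lever above 1 N and velocity of joint leg between -0.01 and 0.01 m/s); the arm keeps its last pose, push and grip.
It fails at once if the lever is swung more than half shut (under 0.5 rad) while the pointer is more than 10 mm off the mark (value of joint lever below 0.5 rad and not (x of pointer in the frame of mark between -0.01 and 0.01 m)).
It fails at once if something else on the counter is shifted by more than 30 mm (distance of any of tape, stapler, gum, can, pencup, calculator, sweets from where it was at the start of the episode above 0.03 m).
It also fails if it takes over 58 s, if anything falls off the work surface, if the arm or the gripper's body presses on something with over 40 N, if the wrist force passes 120 N, or if a joint passes its speed limit or range.

## Robot

A 7-joint arm with a two-finger parallel gripper is mounted at the origin on the work surface. World frame = base frame: x ahead of the robot, y to its left, z up, the work surface at z = 0. Lengths are in m, angles in rad, forces in N, time in s.
With the tool pointing down it reaches from about 0.4 to 0.85 m from the base axis. Payload 10.4 kg.
Tool frame: the origin (TCP) lies at the very end of the fingers, on their centre line; the grasp point (between the pads) lies 19 mm behind it; z points along the fingers, y is the line along which they close (so a half turn about z gives the same grasp; the last joint's range is limited). The gripper opens to 87 mm and grips with 3 to 60 N. Pads are 19 mm wide; open, the fingers measure 117 mm over their backs; the gripper's body (75 mm by 190 mm) begins 51 mm behind the grasp point.
Start: joints at [-1.26, 0.332, -0.065, 1.46, 0.022, 1.35, -0.088], TCP at [0.205, 0.591, 0.189] pointing down, gripper open.
Joint ranges: [-2.6, 2.6], [-0.5, 2.12], [-1.47, 1.34], [0.16, 2.42], [-1.27, 4.41], [0.06, 2.06], [-2.6, 2.6]. Speed limits (rad/s): [2.22, 2.22, 2.79, 2.79, 3.14, 3.14, 3.14].

## Interface

Orientations are given as a unit quaternion [x, y, z, w].
In Python, from bench import * gives the robot as it stands.
- The arm moves only by the tool step_arm, never from a script. Its arguments are lists of equal length, an entry for each row: "delta_pos": the shift along the world's x, y, z in units of 25 mm (1.0 is 25 mm), a list of three; "turn": the turn about the world's z in units of 0.12 rad (1.0 is 0.12 rad). In form: {"delta_pos": [[tx, ty, tz], ...], "turn": [turn, ...]}. A call has 1 to 12 rows; each row shifts and turns the commanded pose from where the row before left it; what a row does not reach is not made up. A row lasts 1/10 s, in which the tool goes at most 50 mm and 8.59 degrees, less where a joint would pass 70% of its speed; a pose out of reach is approached as far as the arm can. A call with a number of a shift or a turn outside -1 to 1 is refused whole. A call with a gripper value outside its range is refused whole. "grip" is the closure, from 0 (fully open) to 1 (shut), set as the call begins (left out, the last holds). The fingers move at their own pace and stop on an object; "newtons" is the grip in N (left out, the last holds). Time passes only in rows, so rows that do not move let the fingers close. It gives the time, the measured TCP pose, the force, the opening and the grip force at its end, in the units of the state.
- read_state(): the state, without advancing time (a new reading comes with each control period).
- camera(name): name is "scene" or "top" or "wrist"; returns a dict with "image" (480x640x3 uint8, red, green, blue), "z_map" (480x640 float32, m along the optical axis (not along the pixel's ray), 0 where there is no reading), "mtx" (3x3 intrinsics, pixels), "view" (4x4, takes a point from world to camera coordinates). Camera axes: x right, y up, looking along -z (the intrinsics and any distortion apply to the point x, -y, -z); pixel columns grow to the right and rows downward; lengths in m; the calibration is good to about 2 mm. A picture is of the moment at which its call begins.
- close_job(): hands the job in; it is judged then, once.
The state is a dict: "time": time; "joint_positions": joint angles; "joint_vel": joint speeds; "joint_torque": joint torques, N m; "ee_pos": TCP position; "eef_rot": TCP orientation; "ft_force": force on the tool from outside, world axes, zero at the start; "torque": the same for the moment, N m; "width": finger opening in m; "grip_force": force on a finger pad.
Only numpy, scipy, OpenCV 4.12 (cv2) and the standard library are available. Lean on these libraries where they do the work, as an engineer would, in place of code of your own. Each camera call takes 0.05 s, during which the arm holds its last target. There are 200 camera calls.

## Working session

There is one attempt and no reset: what is moved stays moved. The work goes in short steps, Python scripts to look and compute and a tool call to move; the robot and the scene stay as the last step left them, time stands still between calls to the robot, and variables do not carry over. Pictures are saved under pics/ and viewed, at most 10 in all, crops included, and the job is handed in when it is done.

Besides the shell and the picture viewer there is one more tool, called after "Emit:" as name([rows], argument=value, ...), one row to a line, values as JSON. step_arm: Moves the arm, as the interface text tells. Shifts and turns lie within -1 to 1; 1 stands for 25 mm of shift or 0.12 rad of turn. Its arguments: {"type":"object","properties":{"delta_pos":{"type":"array"},"turn":{"type":"array"},"grip":{"type":"number"},"newtons":{"type":"number"}},"required":["delta_pos","turn"]}

```bash
mkdir -p pics; ls; python3 - <<'E'
from bench import *
import cv2,numpy as np
for n in ("top","scene"):
    c=camera(n); np.savez("pics/%s0.npz"%n,**c); cv2.imwrite("pics/%s0.png"%n,c["image"][:,:,::-1])
    print(n,c["mtx"].round(1).tolist(),c["view"].round(3).tolist())
s=read_state(); print(s["time"],s["ee_pos"],s["eef_rot"],s["width"])
E
```

```text
pics
top [[490.4, 0.0, 316.6], [0.0, 490.4, 246.7], [0.0, 0.0, 1.0]] [[0.005, -1.0, -0.02, 0.014], [0.995, 0.003, 0.099, -0.545], [-0.099, -0.02, 0.995, -1.177], [0.0, 0.0, 0.0, 1.0]]
scene [[483.6, 0.0, 319.7], [0.0, 483.6, 243.5], [0.0, 0.0, 1.0]] [[0.341, 0.94, 0.017, -0.197], [-0.633, 0.216, 0.743, 0.272], [0.695, -0.264, 0.669, -1.592], [0.0, 0.0, 0.0, 1.0]]
0.1 [0.20465158 0.59015359 0.18847841] [ 1.66117497e-01  9.86105782e-01 -5.99696421e-04 -6.34141915e-05] 0.0868707804706048
```

View pics/top0.png

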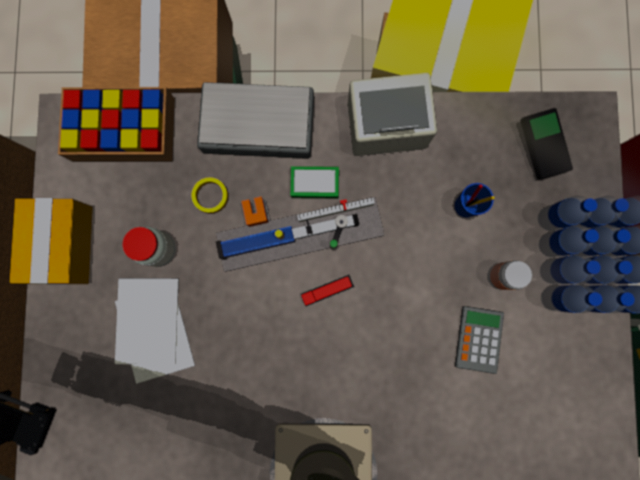

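View pics/scene0.png

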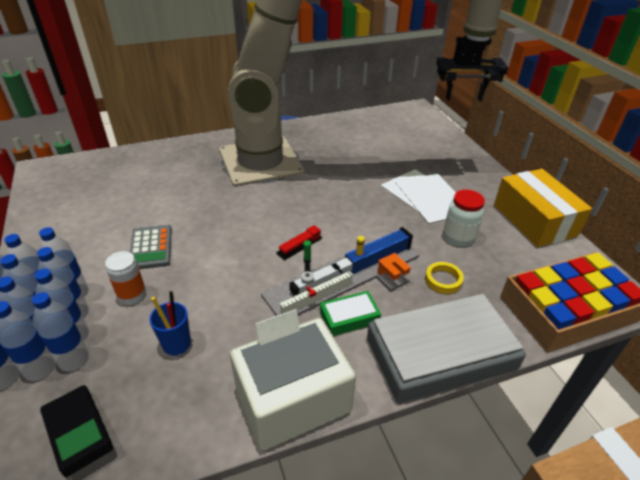

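The top view shows the stand running left to right: sleeve at (255,242), yellow knob (279,234), green knob (334,244), orange notch (254,211), red rider (343,204). The scene view shows the same layout, with yellow (361,244) and green (307,250). Next I'll zoom in.

```bash
python3 - <<'E'
import cv2,numpy as np
a=np.load("pics/top0.npz")["image"][185:275,210:390,::-1]; b=np.load("pics/scene0.npz")["image"][220:320,255:425,::-1]
a=cv2.resize(a,(600,300),interpolation=cv2.INTER_CUBIC); b=cv2.resize(b,(510,300),interpolation=cv2.INTER_CUBIC)
b=cv2.copyMakeBorder(b,0,0,0,90,cv2.BORDER_CONSTANT)
cv2.imwrite("pics/z0.png",np.vstack([a,b]))
E
```

```text
(no output)
```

View pics/z0.png

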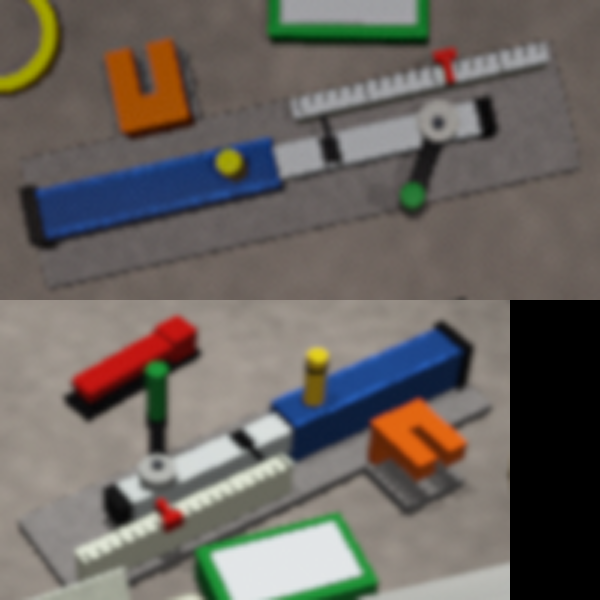

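```bash
cat > h.py <<'E'
import cv2,numpy as np
def ray(c,uv,z):
    """pixel -> world point on the plane of height z"""
    K,V=c["mtx"],c["view"]; p=np.linalg.inv(K)@[uv[0],uv[1],1]
    R=V[:3,:3]; o=-R.T@V[:3,3]; d=R.T@(p*[1,-1,-1]); return o+d*(z-o[2])/d[2]
def proj(c,P):
    q=c["view"][:3,:3]@P+c["view"][:3,3]; q=c["mtx"]@(q*[1,-1,-1]); return q[:2]/q[2]
def mask(img,lo,hi):
    h=cv2.cvtColor(img,cv2.COLOR_RGB2HSV); return cv2.inRange(h,np.array(lo),np.array(hi))
COL=dict(yellow=((22,120,80),(34,255,255)),green=((45,100,30),(80,255,255)),orange=((5,150,60),(16,255,255)),blue=((105,120,40),(125,255,255)),red=((0,170,90),(3,255,255)))
def blobs(c,col,roi,amin=8):
    x0,y0,x1,y1=roi; m=np.zeros((480,640),np.uint8); m[y0:y1,x0:x1]=mask(c["image"],*COL[col])[y0:y1,x0:x1]
    n,l,s,ce=cv2.connectedComponentsWithStats(m); return [(s[i,4],ce[i].round(1),s[i,:4],(l==i).astype(np.uint8)) for i in range(1,n) if s[i,4]>=amin]
E
python3 - <<'E'
from h import *
c=dict(np.load("pics/top0.npz"))
R=(210,170,390,275)
for col,z in (("yellow",.105),("green",.107),("orange",.055),("blue",.055),("red",.05)):
    for a,ce,bb,m in blobs(c,col,R):
        print(col,a,ce,bb,ray(c,ce,z).round(4), cv2.minAreaRect(cv2.findNonZero(m)))
s=dict(np.load("pics/scene0.npz"))
for col,z in (("yellow",.105),("green",.107),("orange",.055)):
    for a,ce,bb,m in blobs(s,col,(255,220,425,320)): print(col,a,ce,bb)
E
```

```text
yellow 257 [219.2 194.2] [210 177  18  36] [0.6592 0.2421 0.105 ] ((218.5, 194.5), (35.0, 17.0), 90.0)
yellow 47 [278.4 233.4] [275 230   8   8] [0.5675 0.1026 0.105 ] ((278.2500305175781, 233.25001525878906), (6.363961219787598, 7.071067810058594), 45.0)
green 418 [314.8 189.4] [290 170  49  28] [0.6703 0.0192 0.107 ] ((313.9999694824219, 183.49998474121094), (47.99999237060547, 26.999996185302734), 0.0)
green 50 [333.2 243.2] [330 239   7   9] [ 0.5449 -0.0237  0.107 ] ((333.0, 243.0), (8.0, 6.0), 90.0)
orange 487 [254.  211.4] [242 197  25  29] [0.6274 0.1675 0.055 ] ((253.81459045410156, 210.6966094970703), (25.708938598632812, 21.511560440063477), 77.00537872314453)
blue 1034 [255.  241.9] [220 227  74  30] [0.553  0.1638 0.055 ] ((256.94891357421875, 241.37525939941406), (15.60212516784668, 72.78035736083984), 77.19573211669922)
red 29 [343.2 202.8] [340 200   7  10] [ 0.6497 -0.0486  0.05  ] ((344.4615173339844, 203.69227600097656), (9.429903030395508, 5.54700231552124), 56.3099365234375)
yellow 44 [360.4 239. ] [357 236   8   7]
yellow 51 [359.3 249.1] [357 245   6  10]
green 118 [306.8 249.3] [303 241   9  20]
green 394 [350.5 308.5] [320 291  61  29]
orange 9 [305.1 240.2] [302 239   8   5]
orange 546 [392.9 266. ] [378 253  32  27]
```

The zoom shows the notch slot opening up and away from the sleeve. The pointer is near (330,140) in the zoom, the rider at (445,62) and the pivot disc at (437,122). Heights and sizes look plausible, so I'm moving above the pin for a closer wrist view.

Emit:
step_arm([
  [0.6, -0.8, 0.1],
  [0.6, -0.8, 0.1],
  [0.6, -0.8, 0.1],
  [0.6, -0.8, 0.1],
  [0.6, -0.8, 0.1],
  [0.6, -0.8, 0.1],
  [0.6, -0.8, 0],
  [0.6, -0.8, 0],
  [0.6, -0.8, 0],
  [0.6, -0.8, 0],
  [0.6, -0.8, 0],
  [0.6, -0.8, 0],
], turn=[0.2, 0.2, 0.2, 0.2, 0.2, 0.2, 0.2, 0.2, 0.2, 0.2, 0.2, 0.2])

```text
time: 1.3
ee_pos: [0.3851, 0.3495, 0.2039]
eef_rot: [0.022, 1.0, -0.0, -0.0]
ft_force: [-0.2, -0.1, 0.2]
width: 0.087
grip_force: 0.0
```

Emit:
step_arm([
  [0.6, -0.8, 0],
  [0.6, -0.8, 0],
  [0.6, -0.8, 0],
  [0.6, -0.8, 0],
  [0.6, -0.8, 0],
  [0.6, -0.8, 0],
  [0.6, -0.8, 0],
  [0.6, -0.8, 0],
  [0.6, -0.8, 0],
  [0.6, -0.8, 0],
  [0.6, -0.8, 0],
  [0, 0, 0],
], turn=[0.2, 0.2, 0.2, 0.2, 0.2, 0.2, 0.2, 0.2, 0.2, 0.2, 0.2, 0])

```text
time: 2.5
ee_pos: [0.5511, 0.1267, 0.2038]
eef_rot: [-0.107, 0.994, -0.001, -0.0]
ft_force: [0.3, -0.4, -0.0]
width: 0.0868
grip_force: 0.0
```

```bash
python3 - <<'E'
from bench import *
import cv2,numpy as np
c=camera("wrist"); np.savez("pics/w1.npz",**c); cv2.imwrite("pics/w1.png",c["image"][:,:,::-1])
print(c["mtx"].round(1).tolist(),c["view"].round(3).tolist())
s=read_state(); print(s["time"],s["ee_pos"],s["eef_rot"],s["joint_positions"])
E
```

```text
[[383.1, 0.0, 327.5], [0.0, 383.1, 242.5], [0.0, 0.0, 1.0]] [[-0.212, 0.977, -0.002, -0.006], [-0.946, -0.206, -0.249, 0.582], [-0.244, -0.051, 0.969, -0.263], [0.0, 0.0, 0.0, 1.0]]
2.55 [0.5501536  0.12885085 0.20372682] [-1.07363500e-01  9.94219710e-01 -3.45840461e-04 -3.56325074e-04] [-0.5818407   0.19048717  0.31164631  1.61826855 -0.05905263  1.34301126
  1.52385301]
```

View pics/w1.png

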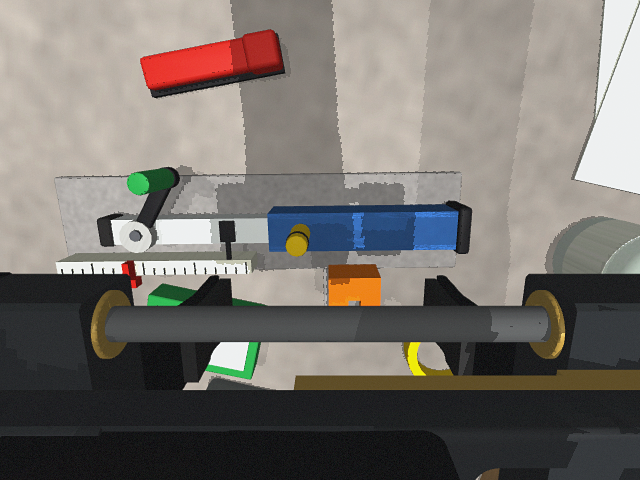

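The wrist view shows the pin knob top near (297,245), green knob top near (138,184), pivot disc (135,236), pointer (228,240) and rider (130,273). The notch is hidden by the gripper, so I'm shifting +x to uncover it.

Emit:
step_arm([
  [0.8, 0, 0.2],
  [0.8, 0, 0.2],
  [0.8, -0.2, 0.2],
  [0.4, -0.2, 0],
  [0, 0, 0],
  [0, 0, 0],
], turn=[0, 0, 0, 0, 0, 0])

```text
time: 3.15
ee_pos: [0.6189, 0.1209, 0.2186]
eef_rot: [-0.109, 0.994, 0.0, -0.001]
ft_force: [-0.3, 0.1, -1.0]
width: 0.0871
grip_force: 0.0
```

```bash
python3 - <<'E'
from bench import *
from h import *
c=camera("wrist"); np.savez("pics/w2.npz",**c); cv2.imwrite("pics/w2.png",c["image"][:,:,::-1])
s=read_state(); print(s["time"],s["ee_pos"])
for f in ("w1","w2"):
  c=dict(np.load("pics/%s.npz"%f)); V=c["view"]; K=c["mtx"]
  # world height map from z_map
  v,u=np.mgrid[:480,:640]; z=c["z_map"]; p=np.stack([(u-K[0,2])/K[0,0]*z,-(v-K[1,2])/K[1,1]*z,-z],-1)
  W=(p-V[:3,3])@V[:3,:3]
  for col,h in (("yellow",.105),("green",.107),("orange",.055),("blue",.055),("red",None)):
    for a,ce,bb,m in blobs(c,col,(40,100,500,275) if f=="w1" else (0,60,500,262),60):
        P=W[(m>0)&(c["z_map"]>0)]; zz=P[:,2]; h2=np.percentile(zz,90); T=P[abs(zz-(h or h2))<.004]
        print(f,col,a,ce,bb,"zq",np.percentile(zz,[10,50,90]).round(3),len(T), T.mean(0).round(4) if len(T) else "", T.min(0).round(4) if len(T) else "",T.max(0).round(4) if len(T) else "")
        if col in("blue","orange") and len(T): print(cv2.minAreaRect((T[:,:2]*1000).astype(np.float32)))
E
```

```text
3.2 [0.61881477 0.12108619 0.21885625]
w1 yellow 134 [301.1 228.9] [290 224  20  14] zq [0.062 0.073 0.085] 0   
w1 yellow 410 [296.4 244.4] [285 233  23  24] zq [0.102 0.105 0.106] 379 [0.5671 0.1042 0.105 ] [0.5591 0.0953 0.101 ] [0.576  0.1128 0.1073]
w1 green 934 [149.7 180.9] [127 168  47  27] zq [0.069 0.102 0.108] 449 [ 0.5441 -0.0218  0.107 ] [ 0.5359 -0.0313  0.103 ] [ 0.5531 -0.0135  0.1093]
w1 orange 489 [352.9 269.5] [329 264  50  11] zq [0.018 0.031 0.043] 0   
w1 blue 7881 [366.9 227. ] [267 205 192  47] zq [0.042 0.055 0.056] 6752 [0.5528 0.1646 0.0553] [0.5181 0.0712 0.051 ] [0.5918 0.248  0.0582]
((555.0010375976562, 159.77853393554688), (36.399627685546875, 174.473388671875), 12.974055290222168)
w1 red 64 [125.1 268.7] [122 264   8  11] zq [0.056 0.057 0.058] 64 [ 0.6372 -0.0502  0.0569] [ 0.6319 -0.0535  0.0547] [ 0.6419 -0.0459  0.0584]
w2 yellow 391 [321.1 161.6] [311 150  22  24] zq [0.104 0.105 0.106] 384 [0.5678 0.1041 0.1052] [0.5593 0.0957 0.1026] [0.5766 0.1128 0.1072]
w2 yellow 505 [462.3 256.5] [433 249  59  13] zq [0.007 0.022 0.025] 0   
w2 green 891 [173.4  97.3] [152  82  44  30] zq [0.071 0.105 0.108] 475 [ 0.5448 -0.0218  0.1071] [ 0.5361 -0.0313  0.103 ] [ 0.5533 -0.0139  0.1093]
w2 green 2269 [220.7 242.5] [163 223 122  39] zq [0.012 0.034 0.036] 0   
w2 orange 2572 [376.2 230.3] [347 202  55  60] zq [0.042 0.055 0.056] 2197 [0.6241 0.1709 0.0553] [0.5952 0.1386 0.051 ] [0.6571 0.1984 0.0585]
((626.4622192382812, 168.88392639160156), (53.55571746826172, 50.13092803955078), 12.793195724487305)
w2 blue 7070 [388.4 158.3] [289 138 193  42] zq [0.054 0.055 0.056] 7034 [0.5539 0.1634 0.0554] [0.5183 0.0713 0.0513] [0.5916 0.2484 0.0585]
((555.106201171875, 159.77789306640625), (36.221397399902344, 174.37071228027344), 12.781502723693848)
w2 red 355 [147.9 205.9] [138 191  23  27] zq [0.05  0.056 0.058] 267 [ 0.6465 -0.0481  0.0568] [ 0.6323 -0.0551  0.0539] [ 0.6572 -0.0387  0.0589]
```

View pics/w2.png

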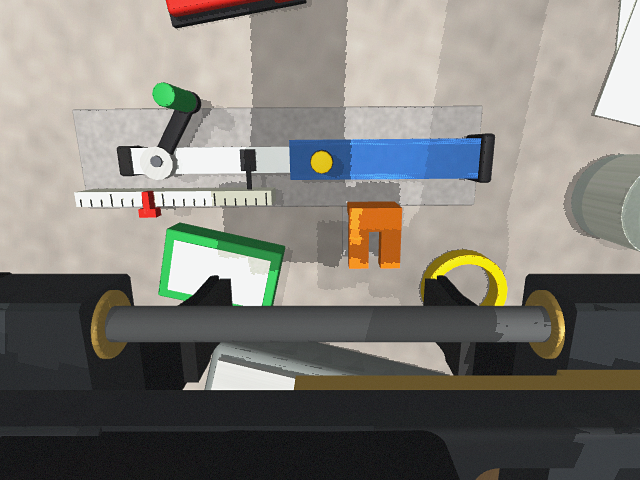

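Everything is now in view: slot near (374,250) with its inner end at about row 231, pointer bar (248,170), rider (149,205), pivot disc (157,162). Next I'll compute these in the stand frame.

```bash
cat >> h.py <<'E'
th=np.radians(12.85); ex=np.array([np.sin(th),-np.cos(th)]); ey=np.array([np.cos(th),np.sin(th)]); O=np.array([.5675,.1041])
def cloud(c):
    V,K,z=c["view"],c["mtx"],c["z_map"]; v,u=np.mgrid[:480,:640]
    W=(np.stack([(u-K[0,2])/K[0,0]*z,-(v-K[1,2])/K[1,1]*z,-z],-1)-V[:3,3])@V[:3,:3]
    d=W[...,:2]-O; return np.stack([d@ex,d@ey,W[...,2]],-1)*1000   # stand frame, mm
def world(x,y): return (O+(ex*x+ey*y)/1000).round(4)
E
python3 - <<'E'
from h import *
c=dict(np.load("pics/w2.npz")); S=cloud(c); img=c["image"]; ok=c["z_map"]>0
o=(mask(img,*COL["orange"])>0)&ok&(abs(S[...,2]-55)<3)&(np.arange(480)<268)[:,None]
P=S[o]; print("orange",P.min(0),P.max(0))
for y in range(30,95,4):
    r=np.sort(P[abs(P[:,1]-y)<1.5][:,0])
    if len(r)>5: g=np.diff(r); i=g.argmax(); print(y,r[0].round(1),r[-1].round(1),"gap",r[i].round(1),r[i+1].round(1))
hsv=cv2.cvtColor(img,cv2.COLOR_RGB2HSV); 
def rep(n,m):
    P=S[m&ok]; print(n,len(P),"x",np.percentile(P[:,0],[2,50,98]).round(1),"y",np.percentile(P[:,1],[2,50,98]).round(1),"z",np.percentile(P[:,2],[2,50,98]).round(1),"mean",P.mean(0).round(1))
box=lambda x0,y0,x1,y1:(np.mgrid[:480,:640][1]>=x0)&(np.mgrid[:480,:640][1]<x1)&(np.mgrid[:480,:640][0]>=y0)&(np.mgrid[:480,:640][0]<y1)
dark=hsv[...,2]<60
rep("pointer bar thin",dark&box(240,175,260,192)); rep("collar",dark&box(236,145,260,174))
red=(mask(img,*COL["red"])>0)&box(130,185,170,222); rep("mark",red); rep("mark up",red&(S[...,2]>53))
rep("disc",(S[...,2]>50)&box(140,143,175,182)&~dark)
g=(mask(img,*COL["green"])>0)&(abs(S[...,2]-107)<4)&box(140,70,205,120); rep("gknob",g)
E
```

```text
orange [-75.12501814  45.09568836  52.00792609] [-25.00453203 104.65901891  57.78343911]
46 -74.4 -25.0 gap -36.5 -35.5
50 -74.7 -25.0 gap -34.6 -26.1
54 -74.9 -25.1 gap -33.7 -26.1
58 -74.8 -25.1 gap -34.7 -27.0
62 -75.1 -25.1 gap -34.8 -26.1
66 -74.3 -25.1 gap -33.8 -31.9
70 -74.4 -25.2 gap -56.0 -43.5
74 -74.6 -25.2 gap -56.0 -43.7
78 -74.9 -25.3 gap -56.2 -43.7
82 -74.9 -25.3 gap -56.3 -43.7
86 -75.1 -25.3 gap -56.4 -43.9
90 -74.4 -25.4 gap -56.4 -44.0
94 -74.3 -25.3 gap -56.0 -44.1
pointer bar thin 65 x [67.9 69.5 71.6] y [14.5 21.1 26.8] z [46.5 49.3 50.8] mean [69.6 20.9 49.1]
collar 270 x [63.2 68.7 76.5] y [-8.3  1.7 11.7] z [46.9 48.4 50. ] mean [68.8  1.5 48.5]
mark 354 x [158.  164.5 173.1] y [29.  44.1 52.3] z [46.9 56.5 58.2] mean [165.   42.4  55.1]
mark up 274 x [158.2 165.9 173.2] y [29.3 45.  52.4] z [53.4 56.8 58.3] mean [165.9  43.   56.7]
disc 942 x [136.6 149.2 164.1] y [-11.7   2.3  15.9] z [53.3 59.5 63.3] mean [149.6   2.1  59.4]
gknob 475 x [110.3 117.7 125.8] y [-57.8 -50.4 -42.3] z [104.  107.2 108.8] mean [117.7 -50.2 107.1]
```

Emit:
step_arm([
  [-0.7, -0.23, 0],
  [-0.7, -0.23, 0],
  [-0.65, -0.22, 0],
  [0, 0, -0.8],
  [0, 0, -0.8],
  [0, 0, -0.8],
  [0, 0, -0.6],
  [0, 0, 0],
  [0, 0, 0],
], turn=[0, 0, 0, 0, 0, 0, 0, 0, 0])

```text
time: 4.1
ee_pos: [0.5684, 0.1038, 0.1447]
eef_rot: [-0.109, 0.994, 0.0, 0.0]
ft_force: [0.1, -1.4, 0.7]
width: 0.0872
grip_force: 0.0
```

Emit:
step_arm([
  [-0.04, 0, -0.6],
  [0, 0, -0.6],
  [0, 0, -0.6],
  [0, 0, -0.6],
  [0, 0, -0.4],
  [0, 0, -0.25],
  [0, 0, 0],
  [0, 0, 0],
], turn=[0, 0, 0, 0, 0, 0, 0, 0])

```text
time: 4.9
ee_pos: [0.5678, 0.1035, 0.0683]
eef_rot: [-0.109, 0.994, 0.0, 0.0]
ft_force: [-0.3, -0.1, -0.5]
width: 0.0871
grip_force: 0.0
```

Emit:
step_arm([
  [0, 0, 0],
  [0, 0, 0],
  [0, 0, 0],
  [0, 0, 0],
  [0, 0, 0],
  [0, 0, 0],
  [0, 0, 0],
  [0, 0, 0],
], turn=[0, 0, 0, 0, 0, 0, 0, 0], grip=1, newtons=25)

```text
time: 5.7
ee_pos: [0.5675, 0.1035, 0.0679]
eef_rot: [-0.109, 0.994, 0.0, -0.0]
ft_force: [-0.1, 0.1, 0.0]
width: 0.0315
grip_force: 0.0
```

Emit:
step_arm([
  [0, 0, 0],
  [0, 0, 0],
  [0, 0, 0],
  [0, 0, 0],
  [0, 0, 0],
], turn=[0, 0, 0, 0, 0])

```text
time: 6.2
ee_pos: [0.5675, 0.1036, 0.0679]
eef_rot: [-0.109, 0.994, 0.0, -0.0]
ft_force: [0.6, 0.8, -0.4]
width: 0.0161
grip_force: 25.0
```

Emit:
step_arm([
  [0, 0, 0.2],
  [0, 0, 0.4],
  [0, 0, 0.4],
  [0, 0, 0.4],
  [0, 0, 0.4],
  [0, 0, 0],
  [0, 0, 0],
], turn=[0, 0, 0, 0, 0, 0, 0])

```text
time: 6.9
ee_pos: [0.5676, 0.1036, 0.1131]
eef_rot: [-0.109, 0.994, 0.0, 0.0]
ft_force: [-0.4, -0.4, -1.3]
width: 0.0157
grip_force: 25.0
```

```bash
python3 - <<'E'
from bench import *
from h import *
s=read_state(); p=np.array(s["ee_pos"]); print(s["time"],p,s["width"],s["grip_force"])
t=world(-50,78); print(t,(t-O)/.025)
c=camera("top"); 
for a,ce,bb,m in blobs(c,"yellow",(225,190,310,270)): print(a,ce,bb,ray(c,ce,p[2]+.037))
E
```

```text
6.9 [0.56757373 0.10361612 0.11312549] 0.01570610035854308 24.99807983636856
[0.6324 0.1702] [2.596 2.644]
```

```bash
python3 - <<'E'
from bench import *
from h import *
c=camera("wrist"); np.savez("pics/w3.npz",**c); cv2.imwrite("pics/w3.png",c["image"][120:420,120:520,::-1])
E
```

```text
(no output)
```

View pics/w3.png

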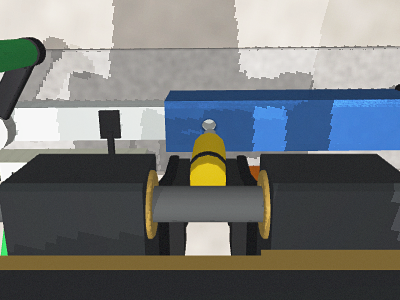

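The crop shows the knob held upright between the fingers, with the shaft tip at (209,125) clear of the bore. Carrying it over the notch.

Emit:
step_arm([
  [0.3, 0.3, 0],
  [0.5, 0.5, 0],
  [0.6, 0.6, 0],
  [0.6, 0.6, 0],
  [0.4, 0.44, 0],
  [0.2, 0.2, 0],
  [0, 0, 0],
  [0, 0, 0],
  [0, 0, 0],
], turn=[0, 0, 0, 0, 0, 0, 0, 0, 0])

```text
time: 7.9
ee_pos: [0.6323, 0.1687, 0.113]
eef_rot: [-0.108, 0.994, -0.0, -0.0]
ft_force: [0.4, -1.5, -0.6]
width: 0.0157
grip_force: 25.0
```

```bash
python3 - <<'E'
from bench import *
from h import *
c=camera("wrist"); S=cloud(c); img=c["image"]; s=read_state(); p=np.array(s["ee_pos"]); print(p, ((p[:2]-O)@ex*1e3,(p[:2]-O)@ey*1e3))
m=(mask(img,(20,120,40),(34,255,255))>0)&(c["z_map"]>0); P=S[m&(S[...,2]>60)&(S[...,2]<160)]
for z in range(70,160,8):
    q=P[abs(P[:,2]-z)<4]
    if len(q)>10: print(z,len(q),np.percentile(q[:,0],[2,50,98]).round(1),np.percentile(q[:,1],[2,50,98]).round(1))
E
```

```text
[0.63232647 0.16880322 0.11309676] (np.float64(-48.66539885721506), np.float64(77.59288996382668))
102 46 [-56.5 -48.4 -41.2] [69.2 70.1 76.6]
110 131 [-57.  -49.2 -40.7] [69.  70.3 76.2]
118 136 [-57.2 -49.6 -41.2] [69.  70.2 76.4]
126 157 [-57.  -49.1 -40.9] [69.1 70.2 76.3]
134 98 [-56.2 -49.1 -41.4] [68.7 70.  73.8]
142 141 [-56.1 -48.1 -40.7] [69.1 70.2 74.3]
150 843 [-55.7 -48.5 -40.8] [69.4 74.7 80.1]
```

Emit:
step_arm([
  [-0.01, 0.04, 0],
  [0, 0, -0.3],
  [0, 0, -0.4],
  [0, 0, -0.4],
  [0, 0, -0.3],
  [0, 0, -0.2],
  [0, 0, -0.16],
  [0, 0, 0],
  [0, 0, 0],
], turn=[0, 0, 0, 0, 0, 0, 0, 0, 0])

```text
time: 8.85
ee_pos: [0.6324, 0.1706, 0.0691]
eef_rot: [-0.109, 0.994, 0.0, 0.0]
ft_force: [-0.1, 0.3, 0.2]
width: 0.0158
grip_force: 25.0
```

Emit:
step_arm([
  [0, 0, -0.02],
  [0, 0, 0],
  [0, 0, 0],
  [0, 0, 0],
  [0, 0, 0],
  [0, 0, 0],
  [0, 0, 0],
  [0, 0, 0],
], turn=[0, 0, 0, 0, 0, 0, 0, 0], grip=0.3)

```text
time: 9.65
ee_pos: [0.6323, 0.1705, 0.0684]
eef_rot: [-0.109, 0.994, 0.0, -0.0]
ft_force: [1.2, 0.2, -0.2]
width: 0.0599
grip_force: 0.0
```

Emit:
step_arm([
  [0, 0, 0.5],
  [0, 0, 0.8],
  [0, 0, 0.8],
  [0, 0, 0.8],
  [0, 0, 0.8],
  [0, 0, 0.3],
  [0, 0, 0],
  [0, 0, 0],
], turn=[0, 0, 0, 0, 0, 0, 0, 0])

```text
time: 10.45
ee_pos: [0.6319, 0.1705, 0.1677]
eef_rot: [-0.109, 0.994, -0.0, -0.0]
ft_force: [-1.1, 0.3, -0.9]
width: 0.061
grip_force: 0.0
```

```bash
python3 - <<'E'
from bench import *
from h import *
c=camera("top"); np.savez("pics/top1.npz",**c)
for a,ce,bb,m in blobs(c,"yellow",(225,190,310,270)): print(a,ce,bb,ray(c,ce,.105),world(-50,78))
c=camera("wrist"); np.savez("pics/w4.npz",**c); S=cloud(c); img=c["image"]; s=read_state(); p=np.array(s["ee_pos"]); print(s["time"],p,s["joint_positions"])
m=(mask(img,(20,120,40),(34,255,255))>0)&(c["z_map"]>0); P=S[m&(S[...,2]>45)&(S[...,2]<160)]
for z in range(57,120,8):
    q=P[abs(P[:,2]-z)<4]
    if len(q)>10: print(z,len(q),np.percentile(q[:,0],[2,50,98]).round(1),np.percentile(q[:,1],[2,50,98]).round(1),q[:,2].mean())
E
```

```text
29 [249.9 205.4] [247 203   6   6] [0.63282902 0.16979528 0.105     ] [0.6324 0.1702]
10.55 [0.63167078 0.17036525 0.1671928 ] [-0.56233123  0.41539825  0.31112252  1.42066913 -0.12757083  1.32717333
  1.5439682 ]
57 13 [-57.6 -52.1 -44. ] [69.9 70.6 74. ] 59.783107222295754
65 36 [-57.9 -50.5 -43.1] [69.8 70.9 74.8] 64.8296308952928
73 43 [-58.5 -50.5 -42.8] [69.8 70.9 75.6] 72.72161174776147
81 45 [-58.8 -51.3 -43.6] [69.8 70.7 75. ] 80.84543267722327
89 24 [-57.6 -49.8 -43.4] [69.8 70.6 73.6] 87.26753788874059
97 48 [-59.2 -50.9 -42.6] [70.  71.1 78.4] 98.03158162259359
105 489 [-58.8 -51.1 -42.8] [70.5 78.2 86.4] 105.0257398743947
```

The pin is parked at stand (-51,78), upright, with the knob top at 105 mm. Heading to the green knob.

Emit:
step_arm([
  [-0.35, -0.77, 0],
  [-0.35, -0.77, 0],
  [-0.35, -0.77, 0],
  [-0.35, -0.77, 0],
  [-0.35, -0.77, 0],
  [-0.35, -0.77, 0],
  [-0.35, -0.77, 0],
  [-0.35, -0.77, 0],
  [-0.35, -0.77, 0],
  [-0.33, -0.76, 0],
  [0, 0, 0],
  [0, 0, 0],
], turn=[0.4, 0.4, 0.4, 0.4, 0.4, 0.4, 0.4, 0.4, 0.4, 0.4, 0, 0], grip=0.2)

```text
time: 11.75
ee_pos: [0.545, -0.0217, 0.168]
eef_rot: [-0.341, 0.94, 0.0, -0.0]
ft_force: [0.6, 0.6, -0.1]
width: 0.0695
grip_force: 0.0
```

```bash
python3 - <<'E'
from bench import *
from h import *
c=camera("wrist"); np.savez("pics/w5.npz",**c); S=cloud(c); s=read_state(); p=np.array(s["ee_pos"]); print(s["time"],p,s["eef_rot"],s["joint_positions"])
g=(mask(c["image"],*COL["green"])>0)&(abs(S[...,2]-107)<4); P=S[g]
print(len(P),P.mean(0) if len(P) else "", ((p[:2]-O)@ex*1e3,(p[:2]-O)@ey*1e3))
E
```

```text
11.8 [ 0.5451873  -0.02094833  0.16798449] [-3.41992375e-01  9.39702644e-01  2.89929653e-04 -2.67864406e-04] [-0.34614673  0.16855692  0.33780389  1.71994982 -0.05875015  1.26364331
  2.27390827]
495 [119.18682391 -51.15008212 107.08372838] (np.float64(116.95424180561983), np.float64(-49.56456822898368))
```

Emit:
step_arm([
  [-0.03, -0.05, -0.4],
  [0, 0, -0.7],
  [0, 0, -0.7],
  [0, 0, -0.7],
  [0, 0, -0.6],
  [0, 0, -0.5],
  [0, 0, -0.3],
  [0, 0, 0],
  [0, 0, 0],
], turn=[-0.3, -0.3, -0.3, -0.3, -0.3, 0, 0, 0, 0])

```text
time: 12.7
ee_pos: [0.5448, -0.0228, 0.0713]
eef_rot: [-0.257, 0.967, 0.0, 0.0]
ft_force: [1.3, 0.7, 0.2]
width: 0.0697
grip_force: 0.0
```

Emit:
step_arm([
  [0, 0, 0],
  [0, 0, 0],
  [0, 0, 0],
  [0, 0, 0],
  [0, 0, 0],
  [0, 0, 0],
  [0, 0, 0],
  [0, 0, 0],
  [0, 0, 0],
  [0, 0, 0],
], turn=[0, 0, 0, 0, 0, 0, 0, 0, 0, 0], grip=1, newtons=40)

```text
time: 13.7
ee_pos: [0.5443, -0.0228, 0.0709]
eef_rot: [-0.256, 0.967, 0.0, -0.0]
ft_force: [-1.4, 0.8, 0.9]
width: 0.0147
grip_force: 40.0
```

Emit:
step_arm([
  [0, 0, 0],
  [0, 0, 0],
  [0, 0, 0],
], turn=[0, 0, 0])

```text
time: 14.0
ee_pos: [0.5443, -0.0228, 0.0709]
eef_rot: [-0.256, 0.967, 0.0, -0.0]
ft_force: [-1.6, 1.7, 0.7]
width: 0.0145
grip_force: 40.0
```

```bash
python3 - <<'E'
from bench import *
from h import *
s=read_state(); p=np.array(s["ee_pos"]); print(s["time"],s["joint_positions"][-1],s["ft_force"],s["grip_force"], ((p[:2]-O)@ex*1e3,(p[:2]-O)@ey*1e3))
E
```

```text
14.0 2.130286117290231 [-1.6024907   1.73044521  0.71060805] 40.00045895576477 (np.float64(118.6100619135316), np.float64(-50.809296046262304))
```

Emit:
step_arm([
  [0.04, -0.18, 0],
  [0.08, -0.35, 0],
  [0.08, -0.35, 0],
  [0.08, -0.35, 0],
  [0.08, -0.35, 0],
  [0.08, -0.35, 0],
  [0.08, -0.35, 0],
  [0.08, -0.35, 0],
  [0.08, -0.35, 0],
  [0.08, -0.35, 0],
  [0.04, -0.18, 0],
  [0, 0, 0],
], turn=[0, 0, 0, 0, 0, 0, 0, 0, 0, 0, 0, 0])

```text
time: 15.2
ee_pos: [0.5645, -0.1118, 0.0709]
eef_rot: [-0.256, 0.967, -0.0, -0.0]
ft_force: [-4.2, 1.4, 3.5]
width: 0.015
grip_force: 40.0
```

```bash
python3 - <<'E'
from bench import *
from h import *
s=read_state(); p=np.array(s["ee_pos"]); print(s["time"],s["joint_positions"][-1],s["ft_force"],s["grip_force"], ((p[:2]-O)@ex*1e3,(p[:2]-O)@ey*1e3))
t=camera("top"); np.savez("pics/top2.npz",**t); c=camera("wrist"); np.savez("pics/w6.npz",**c)
w=cv2.resize(c["image"],(400,300)); x=cv2.resize(t["image"][170:260,280:400],(400,300),interpolation=cv2.INTER_CUBIC)
cv2.imwrite("pics/c6.png",np.vstack([w,x])[:,:,::-1])
E
```

```text
15.2 2.3146931000956497 [-4.21684649  1.44417798  3.51952768] 40.00082552433014 (np.float64(209.839772347679), np.float64(-50.968456738217384))
```

View pics/c6.png

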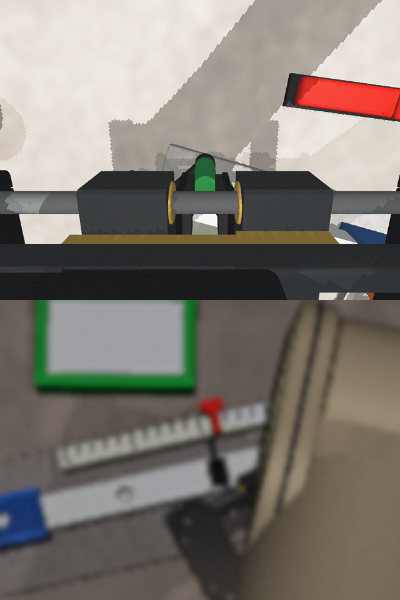

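The lower half shows the black pointer bar at crop (213,445), just left of and below the red rider (211,410), so it's close to the mark. I'll measure it in the top and scene views.

```bash
python3 - <<'E'
from bench import *
from h import *
t=dict(np.load("pics/top2.npz")); s=camera("scene"); np.savez("pics/s2.npz",**s)
def X(c,u,v,z): d=ray(c,(u,v),z)[:2]-O; return (d@ex*1e3).round(1),(d@ey*1e3).round(1)
old=dict(np.load("pics/w2.npz")); S=cloud(old); m=(mask(old["image"],*COL["red"])>0)&(old["z_map"]>0); 
P=S[m&(S[...,0]>140)&(S[...,0]<190)&(S[...,1]<80)]
for y in range(24,56,3):
    q=P[abs(P[:,1]-y)<1.5]
    if len(q)>3: print("mark y",y,q[:,0].min().round(1),q[:,0].max().round(1),"z",q[:,2].mean().round(1))
for n,c,r in (("top",t,(335,196,352,222)),("scene",s,(290,270,345,310))):
  g=c["image"]; S=cloud(c); hsv=cv2.cvtColor(g,cv2.COLOR_RGB2HSV).astype(int)
  red=((hsv[...,0]<6)|(hsv[...,0]>174))&(hsv[...,1]>140)&(hsv[...,2]>60); dark=hsv[...,2]<60
  for nm,mm in(("red",red),("dark",dark)):
    Q=S[mm&(abs(S[...,0]-165)<20)&(S[...,1]>(14 if nm=="dark" else 26))&(S[...,1]<(29 if nm=="dark" else 54))&(S[...,2]>30)]
    print(n,nm,len(Q),Q.mean(0).round(1) if len(Q) else "",np.percentile(Q[:,0],[5,50,95]).round(1) if len(Q) else "", Q[:,2].max() if len(Q) else "")
p=[proj(s,np.r_[world(165,25),.05])]; print(p)
u,v=p[0].astype(int); cr=s["image"][v-30:v+30,u-40:u+40]; cv2.imwrite("pics/s2.png",cv2.resize(cr,(800,600),interpolation=cv2.INTER_CUBIC)[:,:,::-1]); print(u-40,v-30)
E
```

```text
mark y 30 162.9 168.7 z 54.0
mark y 33 162.6 168.9 z 54.6
mark y 36 162.8 169.4 z 55.2
mark y 39 162.6 174.7 z 54.4
mark y 42 162.7 169.4 z 54.3
mark y 45 157.6 173.7 z 55.2
mark y 48 157.8 173.5 z 55.8
mark y 51 157.4 173.9 z 56.1
mark y 54 166.2 172.3 z 56.6
top red 36 [167.1  44.8  56.3] [161.1 167.1 173.9] 61.75661687642636
top dark 10 [161.2  20.   49. ] [159.4 161.4 162.6] 52.29872314301314
scene red 52 [167.2  45.5  55.1] [160.4 167.7 173.7] 59.04689326954559
scene dark 4 [160.2  15.4  49.5] [158.9 160.5 161. ] 51.04693698336258
[array([306.91215361, 286.77747444])]
266 256
```

View pics/s2.png

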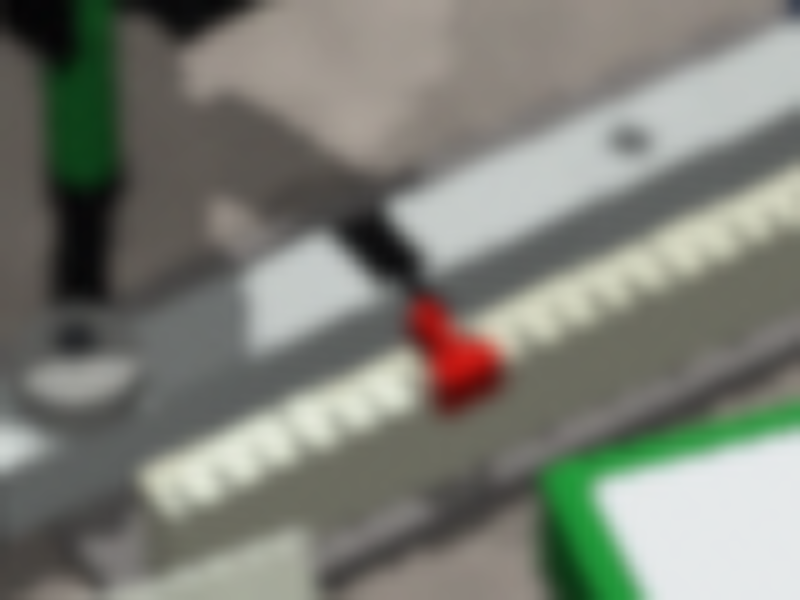

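The scene crop shows the bar (375,245) meeting the rider stem (430,320), slightly short of it. The numbers put the pointer at 161 and the mark at about 166, so I'm pulling 5 mm more.

Emit:
step_arm([
  [0.02, -0.1, 0],
  [0.03, -0.1, 0],
  [0, 0, 0],
  [0, 0, 0],
  [0, 0, 0],
  [0, 0, 0],
  [0, 0, 0],
], turn=[0, 0, 0, 0, 0, 0, 0])

```text
time: 16.05
ee_pos: [0.5653, -0.1154, 0.0709]
eef_rot: [-0.256, 0.967, 0.0, -0.0]
ft_force: [-4.1, 1.8, 2.9]
width: 0.0146
grip_force: 40.0
```

```bash
cat > m.py <<'E'
from bench import *
from h import *
s=read_state(); p=np.array(s["ee_pos"]); q=s["eef_rot"]; print(s["time"],"j7",s["joint_positions"][-1].round(2),s["ft_force"].round(1),s["grip_force"], "tcp stand",((p[:2]-O)@ex*1e3).round(1),((p[:2]-O)@ey*1e3).round(1))
for n in("top","scene"):
  c=camera(n); g=c["image"]; S=cloud(c); hsv=cv2.cvtColor(g,cv2.COLOR_RGB2HSV).astype(int)
  red=((hsv[...,0]<6)|(hsv[...,0]>174))&(hsv[...,1]>140)&(hsv[...,2]>60); dark=hsv[...,2]<60
  for nm,mm,y0,y1 in(("red",red,26,54),("dark",dark,13,29)):
    Q=S[mm&(abs(S[...,0]-165)<20)&(S[...,1]>y0)&(S[...,1]<y1)&(S[...,2]>30)&(S[...,2]<62)]
    print(n,nm,len(Q),Q.mean(0).round(1) if len(Q) else "")
  gr=(mask(g,*COL["green"])>0)&(S[...,2]>62)&(S[...,2]<112)&(S[...,1]<30)&(S[...,0]>80); Q=S[gr]
  if len(Q): print(n,"green",len(Q),Q.mean(0).round(1))
  if n=="scene":
    w=(hsv[...,1]<60)&(S[...,2]>56)&(S[...,2]<65)&(abs(S[...,0]-246)<20)&(abs(S[...,1])<16)
    if w.sum(): print("disc",w.sum(),S[w].mean(0).round(1))
  cv2.imwrite("pics/last_%s.png"%n,g[:,:,::-1])
E
python3 m.py
```

```text
16.05 j7 2.32 [-4.1  1.8  2.9] 40.000818371772766 tcp stand 213.5 -50.9
top red 37 [167.2  44.9  56.9]
top dark 10 [164.9  20.9  49.3]
scene red 50 [167.4  45.6  55.5]
scene dark 2 [164.8  18.4  49.8]
scene green 214 [ 403.1 -826.4   79.9]
disc 119 [245.4   2.   59.5]
```

```bash
python3 - <<'E'
from h import *
a=1.013; A=np.linspace(a,0,25)
K=np.c_[-60*np.cos(A),-60*np.sin(A)]; D=np.diff(K,axis=0); W=(D[:,:1]*ex+D[:,1:]*ey)/25
print(W.round(2).tolist()); print("turn",(A[1]-A[0])/.12, "A",A[[8,12,16]])
print(W[:10].sum(0),W[:10].round(2).sum(0),W.sum(0),W.round(2).sum(0))
E
```

```text
[[0.04, 0.09], [0.04, 0.09], [0.04, 0.09], [0.05, 0.09], [0.05, 0.09], [0.05, 0.09], [0.06, 0.08], [0.06, 0.08], [0.06, 0.08], [0.07, 0.08], [0.07, 0.07], [0.07, 0.07], [0.08, 0.07], [0.08, 0.06], [0.08, 0.06], [0.08, 0.06], [0.09, 0.05], [0.09, 0.05], [0.09, 0.04], [0.09, 0.04], [0.09, 0.04], [0.1, 0.03], [0.1, 0.03], [0.1, 0.02]]
turn -0.3517361111111108 A [0.67533333 0.5065     0.33766667]
[0.52089227 0.86005565] [0.52 0.86] [1.73399032 1.55419951] [1.73 1.55]
```

Emit:
step_arm([
  [0.01, -0.06, 0],
  [0, 0, 0],
  [0, 0, 0],
  [0, 0, 0],
], turn=[0, 0, 0, 0])

```text
time: 16.55
ee_pos: [0.5656, -0.1168, 0.0709]
eef_rot: [-0.256, 0.967, 0.0, -0.0]
ft_force: [-5.6, 2.8, 2.4]
width: 0.0145
grip_force: 40.0
```

Emit:
step_arm([
  [0.04, 0.09, 0],
  [0.04, 0.09, 0],
  [0.04, 0.09, 0],
  [0.05, 0.09, 0],
  [0.05, 0.09, 0],
  [0.05, 0.09, 0],
  [0.06, 0.08, 0],
  [0.06, 0.08, 0],
  [0.06, 0.08, 0],
  [0, 0, 0],
  [0, 0, 0],
  [0, 0, 0],
], turn=[-0.35, -0.35, -0.35, -0.35, -0.35, -0.35, -0.35, -0.35, -0.35, 0, 0, 0])

```text
time: 17.75
ee_pos: [0.5773, -0.0969, 0.0709]
eef_rot: [-0.07, 0.998, 0.0, 0.0]
ft_force: [-3.0, 3.4, 1.6]
width: 0.0142
grip_force: 40.0
```

```bash
python3 m.py
```

```text
17.75 j7 1.93 [-3.   3.4  1.6] 40.00051975250244 tcp stand 198.2 -35.1
top red 35 [167.1  44.9  57. ]
top dark 1 [167.4  27.8  50.8]
scene red 47 [167.5  45.4  55.4]
scene dark 5 [168.   18.1  49.4]
scene green 226 [ 382.5 -764.1   82.4]
disc 123 [247.4   1.8  59.6]
```

Emit:
step_arm([
  [0.07, 0.08, 0],
  [0.07, 0.07, 0],
  [0.07, 0.07, 0],
  [0.08, 0.07, 0],
  [0.08, 0.06, 0],
  [0.08, 0.06, 0],
  [0.08, 0.06, 0],
  [0.09, 0.05, 0],
  [0, 0, 0],
  [0, 0, 0],
  [0, 0, 0],
], turn=[-0.35, -0.35, -0.35, -0.35, -0.35, -0.35, -0.35, -0.35, 0, 0, 0])

```text
time: 18.95
ee_pos: [0.593, -0.0845, 0.071]
eef_rot: [0.097, 0.995, 0.0, 0.0]
ft_force: [-1.4, 4.0, -0.0]
width: 0.0146
grip_force: 40.0
```

```bash
python3 m.py
```

```text
18.95 j7 1.6 [-1.4  4.  -0. ] 40.00017464160919 tcp stand 189.6 -17.1
top red 0 
top dark 0 
scene red 54 [167.1  46.   55.1]
scene dark 7 [168.1  18.6  49.5]
scene green 232 [ 378.4 -755.2   82.9]
disc 122 [247.6   2.2  59.5]
```

Emit:
step_arm([
  [0.09, 0.05, 0],
  [0.09, 0.04, 0],
  [0.09, 0.04, 0],
  [0.09, 0.04, 0],
  [0.1, 0.03, 0],
  [0.1, 0.03, 0],
  [0.1, 0.02, 0],
  [0, 0, 0],
  [0, 0, 0],
  [0, 0, 0],
  [0, 0, 0],
  [0, 0, 0],
], turn=[-0.35, -0.35, -0.35, -0.35, -0.35, -0.35, -0.35, 0, 0, 0, 0, 0])

```text
time: 20.25
ee_pos: [0.6094, -0.0784, 0.071]
eef_rot: [0.242, 0.97, 0.0, 0.0]
ft_force: [0.8, 4.3, 0.7]
width: 0.0147
grip_force: 40.0
```

```bash
python3 m.py; python3 - <<'E'
from h import *
g=cv2.imread("pics/last_scene.png"); cv2.imwrite("pics/f1.png",cv2.resize(g[226:306,256:416],(800,400),interpolation=cv2.INTER_CUBIC))
E
```

```text
20.25 j7 1.32 [0.8 4.3 0.7] 39.99996721744537 tcp stand 187.3 0.2
top red 0 
top dark 0 
scene red 47 [167.7  45.9  55.5]
scene dark 11 [167.7  19.4  49.9]
scene green 237 [ 373.8 -730.7   82.3]
disc 115 [248.7   2.4  59.7]
```

View pics/f1.png

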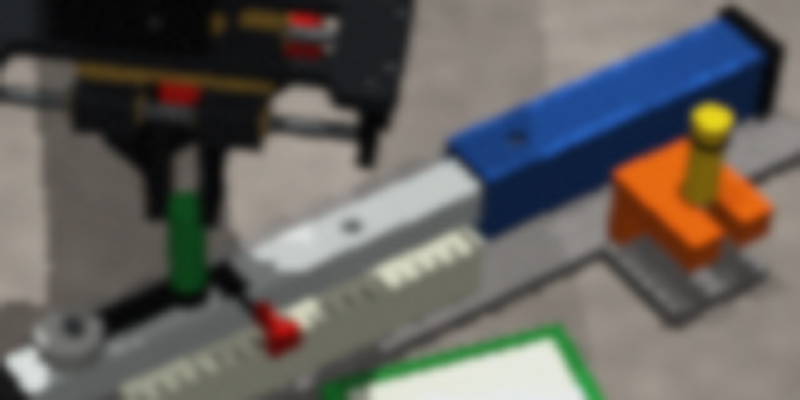

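The final crop shows the lever closed along the leg, the pointer bar at the rider (270,320), the pin upright in the notch (705,150), and the knob gripped. Measured pointer and mark agree within about 1 mm, and the lever is within about 0.03 rad of closed, so I'm handing in.

```bash
python3 -c "
from bench import *
print(close_job())"
```

```text
the job is handed in; nothing more can be done
None
```

The job is handed in, though no verdict came back: by my last measurements the pin is parked upright in the notch, the pointer is within about 1 mm of the red mark, and the lever is closed with the knob still gripped at 40 N.

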